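Close the tumbling barrel: press each lid flat, then clip the stud

ROBOT

A 7-joint arm with a two-finger parallel gripper is mounted at the origin on the work surface. World frame = base frame: x ahead of the robot, y to its left, z up, the work surface at z = 0. Lengths are in m, angles in rad, forces in N, time in s.
With the tool pointing down it reaches from about 0.425 to 0.925 m from the base axis. Payload 6.8 kg.
Tool frame: the origin (TCP) lies on the mounting face of the last link; the fingertips stand 173 mm ahead of it and the grasp point (between the pads) lies 155 mm ahead of it; z points along the fingers, y is the line along which they close (so a half turn about z gives the same grasp; the last joint's range is limited). The gripper opens to 85 mm and grips with 20 to 120 N. Pads are 22 mm wide; open, the fingers measure 114 mm over their backs; the gripper's body (76 mm by 85 mm) begins 54 mm behind the grasp point. The pads swing forward as they close: fully open they stand 13 mm farther back than shut.
Start: joints at [1.155, 0.477, 0.022, 1.555, -0.011, 1.109, -0.083], TCP at [0.205, -0.643, 0.405] pointing down, gripper open.
Joint ranges: [-2.96, 2.96], [-0.34, 2.1], [-1.41, 1.46], [0.24, 2.44], [-1.37, 4.51], [0.17, 1.92], [-2.96, 2.96]. Speed limits (rad/s): [2.39, 2.39, 3.14, 3.14, 3.14, 3.14, 3.14].

INTERFACE

Orientations are given as a unit quaternion [w, x, y, z].
In Python, from station import bot gives the robot as it stands. The module is installed in compiled form; this text tells all that it offers.
- The arm moves only by the shell command python3 -m pendant 'ROWS' [FORCE]. ROWS is JSON, a list of rows, each a list of 5 numbers: the finger opening in m, from 0 to 0.0854, then the shift along the tool's x, y, z in m, then the turn about the tool's z in degrees. In form: [[jaw, x, y, z, yaw], ...]. A call has 1 to 12 rows; each row shifts and turns the commanded pose from where the row before left it, along the tool's axes as they then stand; what a row does not reach is not made up. A row lasts 1/12 s, in which the tool goes at most 41.7 mm and 7.16 degrees, less where a joint would pass 70% of its speed; a pose out of reach is approached as far as the arm can. A call with a gripper value outside its range is refused whole. The fingers move at their own pace and stop on an object; FORCE is the grip in N (left out, the last holds). Time passes only in rows, so rows that do not move let the fingers close. It gives the time, the measured TCP pose, the force, the opening and the grip force at its end, in the units of the state.
- bot.get_obs(): the state, without advancing time (a new reading comes with each control period).
- bot.read_camera(name): name is "scene" or "top"; returns (picture, depth): 400x640x3 uint8, blue, green, red; 400x640 float32, m along the optical axis (not along the pixel's ray), 0 where there is no reading.
- bot.camera_model(name): a dict with "intrinsics" (3x3 intrinsics, pixels), "dist_coeffs" ([k1, k2, p1, p2, k3] as OpenCV has them; the pictures are not rectified), "R" (3x3) and "t" (3): a world point X has camera coordinates R X + t. Camera axes: x right, y down, z forward; pixel columns grow to the right and rows downward; lengths in m; the calibration is good to about 2 mm. A picture is of the moment at which its call begins. camera_model takes no time and is no camera call.
- bot.hand_in(): hands the job in; it is judged then, once.
Trained networks look in the newest picture that a camera, given by its name, has taken for a name from the list of things; names that differ only in an ending like _2 or _b are one class to them, and where a whole thing is asked for, a point or a joint stands for the part that bears it (a point fixed in the world has none). Each returns a list of dicts, best first, with "score" (0 to 1); they miss things now and then, are a little off and sometimes report something else, mostly with a low value. They report only what shows in the picture. A call takes as long as a camera call.
- bot.boxes_of(name, camera): "at" ([column, row] in pixels, amid what is visible of it).
- bot.trace(name, camera): "mask" (400x640 bool, what is visible of it) and "at" ([column, row] in pixels, amid what is visible of it).
- bot.pinpoint(name, camera): "at" ([column, row] in pixels: a listed point, or the origin of a listed thing).
The state is a dict: "t": time; "q": joint angles; "joint_vel": joint speeds; "joint_torque": joint torques, N m; "eef_pos": TCP position; "tool_rot": TCP orientation; "contact_force": force on the tool from outside, world axes, zero at the start; "torque": the same for the moment, N m; "gripper_width": opening from 0.0 (shut) to 1.0 (fully open); "grasp_force": force on a finger pad.
Only numpy, scipy, OpenCV 4.12 (cv2) and the standard library are available. Lean on these libraries where they do the work, as an engineer would, in place of code of your own. Each camera call takes 0.05 s, during which the arm holds its last target. There are 200 camera calls.

TASK

Close the polishing tumbler's barrel. Set the inner lid (the disc with the tall stud) in the barrel's mouth, stud up, press it down past the lugs, and lean on it with about 20 N for half a second to feel that it lies flat and solid on its ledge; only then bring the cover, put it over the stud and press it flat on its own ledge in the same way. Last, push the spring clip sideways into the stud's groove, on top of the cover's grip, until it snaps round the stud, and let go; press firmly but do not force anything, and leave the hammer, the brush and the jar alone.

Things in the scene. Friction and masses are not known exactly. Their poses are not given: they have to be found in the camera images.
- barrel: Black ribbed rubber barrel holding steel shot, upright, mouth open at the top; heavy, it does not slide. 124 mm across, rim 94 mm high; origin at the centre of its underside, z up. The mouth is stepped: a bore 100 mm across down to the cover's ledge, then 84 mm across down to the inner lid's. Above each ledge three rounded grey sprung lugs stand about 3.5 mm out of the wall.
- inner_ledge (a point): Centre of the ledge for the inner lid, 56 mm above the barrel's underside: the inner lid's origin comes here. A lid laid in rests on its three lugs about 16 mm too high; pressed at its centre with 10 to 16 N it slips past them, the resistance drops, then it stops hard on the ledge with the lugs over its edge. Pressed at one side only it stays cocked.
- cover_ledge (a point): Centre of the ledge for the cover, 76 mm above the barrel's underside: the cover's origin comes here. Its three lugs behave in the same way.
- inner_lid: Steel disc 81 mm across, 6 mm thick, with a central stud 17 mm across, 76 mm high in all, 0.15 to 0.26 kg; stands on the bench stud up. Origin at the centre of its underside, z up along the stud. Round the stud runs a groove 12 mm across, 51 to 62 mm above the underside; above it the stud's head, 62 to 76 mm, its top edge tapered over the last 3 mm. Grip it by the head.
- stud_groove (a point): A point in the stud's groove, on the stud's axis, 54 mm above the underside of the inner lid, 3 mm above the groove's lower edge; axes as the inner lid's. With both lids home it is level with the top of the cover's grip, and the groove is open for 8 mm above that.
- cover: Aluminium disc 97 mm across, 6 mm thick, with a round grip 56 mm across standing up from it, 34 mm high in all, and a 21 mm hole through the middle for the stud; 0.19 to 0.33 kg. Lies on the bench grip up. Origin at the centre of its underside, z up. Home, the top of its grip is 110 mm above the barrel's underside.
- clip: Steel spring clip lying flat, 62 mm long, 30 wide, 4 thick: a plate (x -50 to -7.5 mm) and two sprung arms (to x +12) with an open mouth to its +x, 7 mm wide at the tips. Origin: throat centre, underside; z up. Grip the finger tab: 8 mm thick (y), x -46 to -22 mm, up to z 30. Pushed along +x the arms spring over the groove (7 to 12 N), snap, and it stops.
- hammer: Wooden mallet 260 mm long lying on the bench, not to be disturbed; origin at the middle of its underside.
- brush: Brass-bound brush 200 mm long lying on the bench, not to be disturbed; origin at the middle of its underside.
- jar: Glass jar with a steel lid, 60 mm across and 75 mm high, not to be disturbed; origin at the centre of its underside.

How it is judged:
On the way, in this order (a step that is already met when the one before it is completed fails the run):
1. the inner lid is pressed flat on its ledge (leant on with more than 12 N), before the cover is brought near (z of inner_lid in the frame of barrel between 0.053 and 0.058 m and horizontal distance between inner_lid and barrel below 0.004 m and angle between inner_lid's own z axis and vertical below 0.04 rad and contact force between inner_lid and barrel above 12 N and horizontal distance between cover and barrel above 0.08 m), for 0.2 s.
2. the cover is pressed flat on its ledge (leant on with more than 12 N), before the clip is brought to the stud (z of inner_lid in the frame of barrel between 0.053 and 0.058 m and horizontal distance between each of inner_lid, cover and barrel below 0.004 m and angle between each of inner_lid, cover's own z axis and vertical below 0.04 rad and z of cover in the frame of barrel between 0.073 and 0.078 m and contact force between cover and barrel above 12 N and horizontal distance between clip and barrel above 0.03 m), for 0.2 s.
3. the clip has snapped round the stud in its groove (horizontal distance between clip and stud_groove below 0.004 m and z of clip in the frame of stud_groove between -0.002 and 0.006 m and angle between clip's own z axis and vertical below 0.15 rad), for 0.2 s.
At the end, for the whole second after the job is handed in: Inner lid and cover flat on their ledges (within 2 mm of full depth, 4 mm of the barrel's axis, tilt under 0.04 rad); clip in the stud's groove (throat within 4 mm of the stud's axis, underside -2 to +6 mm from the groove's lower edge, tilt under 0.15 rad); all released, at rest (all of step 3 and z of inner_lid in the frame of barrel between 0.053 and 0.058 m and horizontal distance between each of inner_lid, cover and barrel below 0.004 m and angle between each of inner_lid, cover's own z axis and vertical below 0.04 rad and z of cover in the frame of barrel between 0.073 and 0.078 m and linear speed of each of inner_lid, cover, clip below 0.02 m/s); the robot touches nothing.
It fails at once if a lid is forced: pressed on the barrel with more than 70 N (contact force between any of inner_lid, cover and barrel above 70 N).
It fails at once if the hammer, the brush or the jar is moved by more than 30 mm (distance of any of hammer, brush, jar from where it was at the start of the episode above 0.03 m).
It also fails if it takes over 72 s, if anything falls off the work surface, if the arm or the gripper's body presses on something with over 40 N, if the wrist force passes 120 N, or if a joint passes its speed limit or range.

## Working session

There is one attempt and no reset: what is moved stays moved. The work goes in short steps, Python scripts to look and compute and a shell command to move; the robot and the scene stay as the last step left them, time stands still between calls to the robot, and variables do not carry over. Pictures are saved under pics/ and viewed, at most 10 in all, crops included, and the job is handed in when it is done.

```bash
mkdir -p pics
cat > h.py <<'E'
import numpy as np,cv2
from station import bot
from scipy.spatial.transform import Rotation as Ro
def ray(cam,uv,z):
    m=bot.camera_model(cam);K=np.array(m["intrinsics"]);R=np.array(m["R"]);t=np.array(m["t"]).ravel()
    p=cv2.undistortPoints(np.array([[uv]],float),K,np.array(m["dist_coeffs"],float))[0,0]
    d=R.T@np.array([p[0],p[1],1]);c=-R.T@t
    return c+d*(z-c[2])/d[2]
def cloud(cam,depth,mask):
    m=bot.camera_model(cam);K=np.array(m["intrinsics"]);R=np.array(m["R"]);t=np.array(m["t"]).ravel()
    v,u=np.nonzero(mask&(depth>0));z=depth[v,u]
    p=cv2.undistortPoints(np.stack([u,v],1).astype(float)[:,None],K,np.array(m["dist_coeffs"],float))[:,0]
    return (np.c_[p,np.ones(len(p))]*z[:,None]-t)@R
def tool():
    o=bot.get_obs();R=Ro.from_quat(np.roll(o["tool_rot"],-1)).as_matrix();return o,np.array(o["eef_pos"]),R
E
python3 - <<'E'
from h import *
o,p,R=tool();print({k:np.round(v,3) for k,v in o.items()});print(R.round(3))
ims=[]
for c in("scene","top"):
    im,d=bot.read_camera(c);cv2.imwrite(f"pics/{c}0.png",im)
    m=bot.camera_model(c);print(c,(-np.array(m["R"]).T@np.array(m["t"]).ravel()).round(3),np.array(m["intrinsics"])[0,0],np.array(m["R"]).round(2).tolist())
    for n in("barrel","inner_lid","cover","clip","hammer","brush","jar"):
        r=bot.trace(n,c)
        for x in r[:2]:
            P=cloud(c,d,x["mask"])
            print(n,round(x["score"],2),np.round(x["at"]),x["mask"].sum(),np.median(P,0).round(3) if len(P) else None,P[:,2].max().round(3) if len(P) else '')
E
```

```text
{'t': np.float64(0.0), 'q': array([ 1.155,  0.478,  0.022,  1.556, -0.011,  1.109, -0.083]), 'joint_vel': array([-0.001, -0.001,  0.002, -0.001,  0.001, -0.001,  0.   ]), 'joint_torque': array([ 0.0000e+00, -5.9645e+01,  1.6080e+00, -2.8119e+01,  1.2000e-02,
        9.0000e-03,  0.0000e+00]), 'eef_pos': array([ 0.204, -0.643,  0.404]), 'tool_rot': array([-0.001,  0.988,  0.153, -0.   ]), 'contact_force': array([-0.823, -0.392,  0.267]), 'torque': array([0.042, 0.013, 0.052]), 'grasp_force': np.float64(0.0), 'gripper_width': np.float64(1.0)}
[[ 0.953  0.303 -0.001]
 [ 0.303 -0.953  0.002]
 [-0.    -0.002 -1.   ]]
scene [ 0.949 -0.697  0.626] 372.90418107349205 [[0.86, 0.51, 0.01], [0.28, -0.45, -0.85], [-0.42, 0.74, -0.53]]
barrel 0.85 [318. 207.] 2061 [0.529 0.019 0.063] 0.095
inner_lid 0.68 [348. 187.] 341 [0.508 0.269 0.004] 0.075
cover 0.93 [363. 253.] 878 [ 0.688 -0.024  0.006] 0.035
clip 0.81 [234. 284.] 226 [ 0.474 -0.262  0.004] 0.029
clip 0.33 [328. 155.] 416 [0.32  0.453 0.016] 0.026
hammer 0.77 [326. 150.] 473 [0.305 0.454 0.016] 0.027
brush 0.75 [291. 354.] 1690 [ 0.694 -0.351  0.017] 0.022
jar 0.75 [412. 194.] 494 [0.714 0.27  0.046] 0.076
jar 0.49 [329. 152.] 464 [0.32  0.453 0.016] 0.027
top [0.308 0.059 1.102] 392.0194150197222 [[-0.06, -1.0, -0.0], [-0.97, 0.06, -0.22], [0.22, -0.01, -0.98]]
barrel 0.56 [325. 204.] 1821 [0.519 0.049 0.076] 0.101
barrel 0.17 [342. 150.] 815 [ 0.673 -0.007  0.009] 0.04
inner_lid 0.69 [246. 221.] 631 [0.501 0.273 0.007] 0.081
inner_lid 0.63 [340. 151.] 843 [ 0.673 -0.007  0.009] 0.04
cover 0.68 [342. 151.] 857 [ 0.673 -0.005  0.009] 0.04
cover 0.56 [325. 205.] 1908 [0.519 0.049 0.075] 0.101
clip 0.48 [431. 217.] 183 [ 0.474 -0.257  0.006] 0.034
hammer 0.8 [179. 295.] 1061 [0.296 0.461 0.025] 0.034
brush 0.59 [458. 143.] 775 [ 0.68  -0.341  0.019] 0.026
brush 0.52 [248. 217.] 661 [0.501 0.272 0.007] 0.081
jar 0.64 [237. 146.] 495 [0.699 0.286 0.074] 0.081
```

Run:
```python
from h import *
from scipy.optimize import least_squares
big={}
for c in("scene","top"):
    im,d=bot.read_camera(c)
    cv2.imwrite(f"pics/{c}1.png",cv2.resize(im[100:350,130:530],None,fx=2,fy=2,interpolation=cv2.INTER_CUBIC))
    al=np.ones(d.shape,bool);P=cloud(c,d,al)
    def near(x,y,r,a,b): 
        return P[(np.hypot(P[:,0]-x,P[:,1]-y)<r)&(P[:,2]>a)&(P[:,2]<b)]
    dz=np.median(near(.5,-.12,.04,-.03,.03)[:,2]);print(c,"bench z",dz.round(4))
    for n,x,y,r,a,b,rr in(("rim",.52,.035,.09,.088,.1,None),("stud",.505,.27,.03,.062,.08,.0085),("liddisc",.505,.27,.06,.003,.011,.0405),("grip",.675,-.005,.045,.029,.039,.028),("covdisc",.675,-.005,.07,.003,.011,.0485),("tab",.474,-.26,.05,.022,.036,None),("clip",.474,-.26,.05,.0025,.036,None)):
        q=near(x,y,r,a+dz,b+dz)
        if len(q)<5: print(n,len(q));continue
        f=least_squares(lambda s:np.maximum(np.hypot(q[:,0]-s[0],q[:,1]-s[1])-(rr or s[2]),0 if rr else -9),[x,y,.06]).x
        print(n,len(q),"mid",((q.max(0)+q.min(0))/2).round(4),"mean",q.mean(0).round(4),"fit",f.round(4))
    for n,z in(("barrel",0),("inner_ledge",.056),("cover_ledge",.076),("inner_lid",0),("stud_groove",.054),("cover",0),("clip",0)):
        for x in bot.pinpoint(n,c)[:1]: print(n,round(x["score"],2),np.round(x["at"],1),ray(c,x["at"],z).round(4))
```

```text
scene bench z -0.0012
rim 414 mid [0.5187 0.0475 0.0909] mean [0.5209 0.0424 0.0912] fit [0.5197 0.0462 0.0557]
stud 27 mid [0.5062 0.272  0.0678] mean [0.5068 0.2712 0.0688] fit [0.5054 0.2717 0.06  ]
liddisc 197 mid [0.5067 0.2749 0.0057] mean [0.5083 0.2693 0.0038] fit [0.5067 0.2738 0.06  ]
grip 239 mid [ 0.6804 -0.009   0.0314] mean [ 0.6813 -0.0107  0.0318] fit [ 0.6805 -0.0087  0.06  ]
covdisc 418 mid [ 0.6807 -0.0153  0.0057] mean [ 0.6864 -0.0232  0.0044] fit [ 0.6811 -0.0109  0.06  ]
tab 39 mid [ 0.4652 -0.2595  0.0259] mean [ 0.4662 -0.2598  0.0262] fit [ 0.474  -0.2295  0.0323]
clip 261 mid [ 0.4765 -0.2715  0.0155] mean [ 0.4769 -0.2656  0.0077] fit [ 0.4749 -0.2882  0.0295]
barrel 0.76 [317.1 222.4] [0.5126 0.0548 0.    ]
inner_ledge 0.67 [316.2 206.2] [0.5103 0.0526 0.056 ]
cover_ledge 0.81 [320.4 202.7] [0.5266 0.0472 0.076 ]
inner_lid 0.59 [350.5 188.3] [0.5091 0.2784 0.    ]
stud_groove 0.62 [353.5 174.4] [0.5162 0.279  0.054 ]
cover 0.58 [366.4 254.6] [ 0.6919 -0.0011  0.    ]
clip 0.48 [236.3 293.5] [ 0.4963 -0.2754  0.    ]
top bench z 0.0019
rim 645 mid [0.5181 
[... 264 characters left out ...]
id [ 0.6791 -0.0078  0.0358] mean [ 0.6787 -0.0071  0.0351] fit [ 0.6796 -0.0072  0.06  ]
covdisc 492 mid [ 0.6761 -0.0035  0.0088] mean [ 0.6729 -0.0073  0.0075] fit [ 0.6746 -0.0069  0.06  ]
tab 30 mid [ 0.4649 -0.2544  0.0299] mean [ 0.4644 -0.2542  0.0304] fit [ 0.0853 -1.1753  0.9961]
clip 232 mid [ 0.4752 -0.261   0.0195] mean [ 0.4748 -0.2599  0.0095] fit [ 0.4755 -0.2672  0.0274]
barrel 0.61 [326.7 208.5] [0.5142 0.0442 0.    ]
inner_ledge 0.68 [325.4 204.2] [0.5158 0.0478 0.056 ]
inner_lid 0.72 [243.8 216.6] [0.5041 0.2816 0.    ]
stud_groove 0.56 [244.  213.2] [0.5039 0.27   0.054 ]
cover 0.58 [342.4 151.6] [ 0.6822 -0.012   0.    ]
clip 0.61 [433.5 207.3] [ 0.5    -0.2617  0.    ]
```

View pics/top1.png

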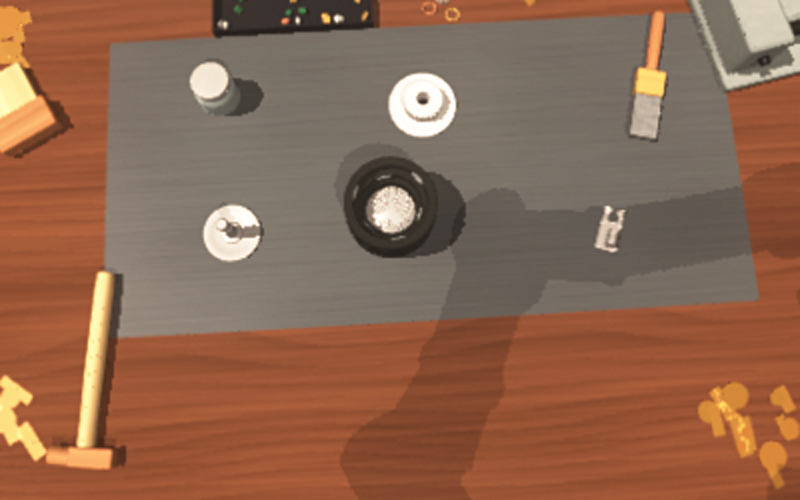

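View pics/scene1.png

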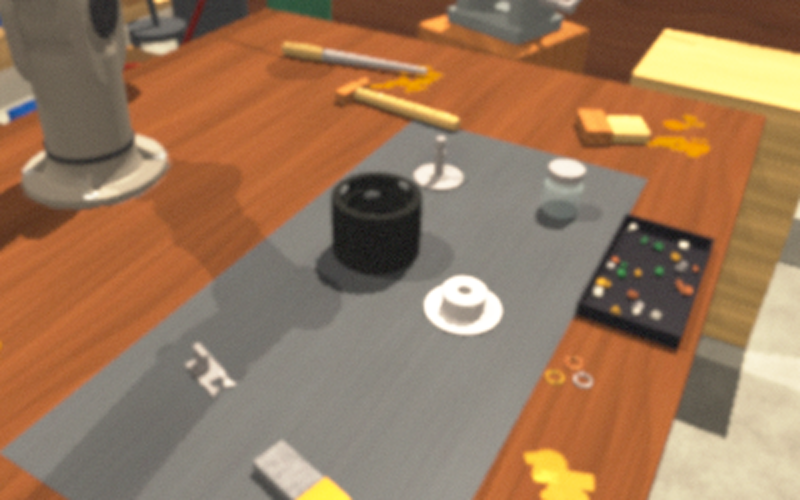

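The top crop shows the lid at (232,232), the cover at (422,104), the barrel at (390,207) and the clip at (610,228), with the clip's mouth facing up (about world +x). The fits from both cameras agree to about 2 mm. Next I square the tool with the world axes and go to the lid.

```bash
python3 -m pendant '[[0.085,0,0,0,6],[0.085,0,0,0,6],[0.085,0,0,0,5.6],[0.085,0.03,-0.028,0,0],[0.085,0.03,-0.028,0,0],[0.085,0.03,-0.028,0,0],[0.085,0.03,-0.028,0,0],[0.085,0.03,-0.028,0,0],[0.085,0.03,-0.028,0,0],[0.085,0.03,-0.028,0,0],[0.085,0.03,-0.028,0,0],[0.085,0.03,-0.028,0,0]]' 60
python3 -m pendant '[[0.085,0,-0.04,0,0],[0.085,0,-0.04,0,0],[0.085,0,-0.04,0,0],[0.085,0,-0.04,0,0],[0.085,0,-0.04,0,0],[0.085,0,-0.04,0,0],[0.085,0,-0.04,0,0],[0.085,0,-0.04,0,0],[0.085,0,-0.04,0,0],[0.085,0,-0.04,0,0],[0.085,0,-0.04,0,0],[0.085,0,-0.04,0,0]]'
```

```text
t: 2.6
eef_pos: [0.4755, -0.3896, 0.405]
tool_rot: [0.0, 1.0, 0.0, 0.0]
contact_force: [1.2, -0.7, -0.2]
gripper_width: 0.995
grasp_force: 0.0
t: 3.6
eef_pos: [0.4736, 0.0907, 0.4051]
tool_rot: [0.0, 1.0, 0.0, 0.001]
contact_force: [1.0, -0.2, 0.5]
gripper_width: 0.994
grasp_force: 0.0
```

```bash
python3 -m pendant '[[0.06,0.0065,-0.0365,0,0],[0.06,0.0065,-0.0365,0,0],[0.06,0.0065,-0.0365,0,0],[0.06,0.0065,-0.0365,0,0],[0.06,0.006,-0.0365,0,0],[0.06,0,0,0.036,0],[0.06,0,0,0.036,0],[0.06,0,0,0.036,0],[0.06,0,0,0.036,0],[0.06,0,0,0.036,0],[0.06,0,0,0,0]]' 100
python3 - <<'E'
from h import *
o,p,R=tool();print(p.round(4))
for c in("scene","top"):
    im,d=bot.read_camera(c);cv2.imwrite(f"pics/{c}2.png",cv2.resize(im[120:270,250:450] if c=="scene" else im[150:300,150:350],None,fx=4,fy=4,interpolation=cv2.INTER_CUBIC))
E
```

```text
t: 4.52
eef_pos: [0.5035, 0.2696, 0.2184]
tool_rot: [0.003, 1.0, 0.0, -0.005]
contact_force: [-0.8, -0.7, -0.8]
gripper_width: 0.702
grasp_force: 0.0
[0.5035 0.2696 0.2184]
```

View pics/scene2.png

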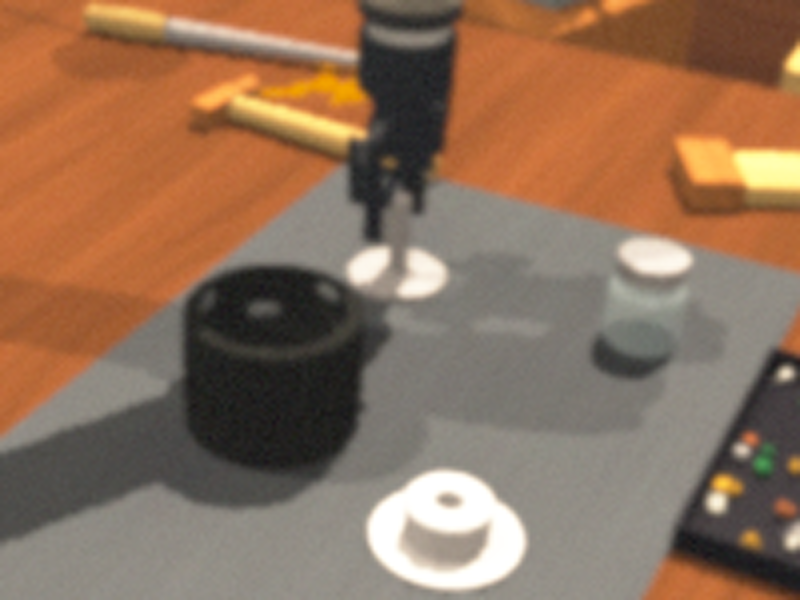

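The scene crop shows the stud at (400,215) between the two fingers at (370,200) and (420,190). I close the fingers.

```bash
python3 -m pendant '[[0.0,0,0,0,0],[0.0,0,0,0,0],[0.0,0,0,0,0],[0.0,0,0,0,0],[0.0,0,0,0,0],[0.0,0,0,0,0]]' 110
```

```text
t: 5.12
eef_pos: [0.5068, 0.2725, 0.2268]
tool_rot: [-0.001, 1.0, 0.0, 0.002]
contact_force: [-0.0, 1.8, 8.4]
gripper_width: 0.148
grasp_force: 107.4
```

```bash
python3 -m pendant '[[0.0,0,0,-0.01,0],[0.0,0,0,-0.02,0],[0.0,0,0,-0.04,0],[0.0,0,0,-0.04,0],[0,0,0,0,0]]'
python3 - <<'E'
from h import *
o,p,R=tool();print(p.round(4),o["gripper_width"],o["contact_force"])
c="scene";im,d=bot.read_camera(c);cv2.imwrite("pics/s3.png",cv2.resize(im[90:210,280:430],None,fx=5,fy=5,interpolation=cv2.INTER_CUBIC))
for c in("scene","top"):
    d=bot.read_camera(c)[1]
    P=cloud(c,d,np.ones(d.shape,bool));P=P[(np.hypot(P[:,0]-p[0],P[:,1]-p[1])<.06)&(P[:,2]>.06)&(P[:,2]<.14)]
    print(c,len(P),[ (round(a,3),int(((P[:,2]>a)&(P[:,2]<a+.005)).sum())) for a in np.arange(.06,.14,.005)])
    np.save(f"pics/{c}3.npy",P)
E
```

```text
t: 5.53
eef_pos: [0.5077, 0.2728, 0.3428]
tool_rot: [-0.003, 1.0, 0.0, 0.005]
contact_force: [1.8, 2.2, -0.9]
gripper_width: 0.146
grasp_force: 107.8
[0.5077 0.2728 0.3428] 0.14568915984477243 [ 1.7780745   2.22865043 -0.91344265]
scene 269 [(np.float64(0.06), 0), (np.float64(0.065), 0), (np.float64(0.07), 0), (np.float64(0.075), 0), (np.float64(0.08), 0), (np.float64(0.085), 0), (np.float64(0.09), 0), (np.float64(0.095), 0), (np.float64(0.1), 0), (np.float64(0.105), 0), (np.float64(0.11), 39), (np.float64(0.115), 181), (np.float64(0.12), 27), (np.float64(0.125), 8), (np.float64(0.13), 6), (np.float64(0.135), 8), (np.float64(0.14), 0)]
top 0 [(np.float64(0.06), 0), (np.float64(0.065), 0), (np.float64(0.07), 0), (np.float64(0.075), 0), (np.float64(0.08), 0), (np.float64(0.085), 0), (np.float64(0.09), 0), (np.float64(0.095), 0), (np.float64(0.1), 0), (np.float64(0.105), 0), (np.float64(0.11), 0), (np.float64(0.115), 0), (np.float64(0.12), 0), (np.float64(0.125), 0), (np.float64(0.13), 0), (np.float64(0.135), 0), (np.float64(0.14), 0)]
```

View pics/s3.png

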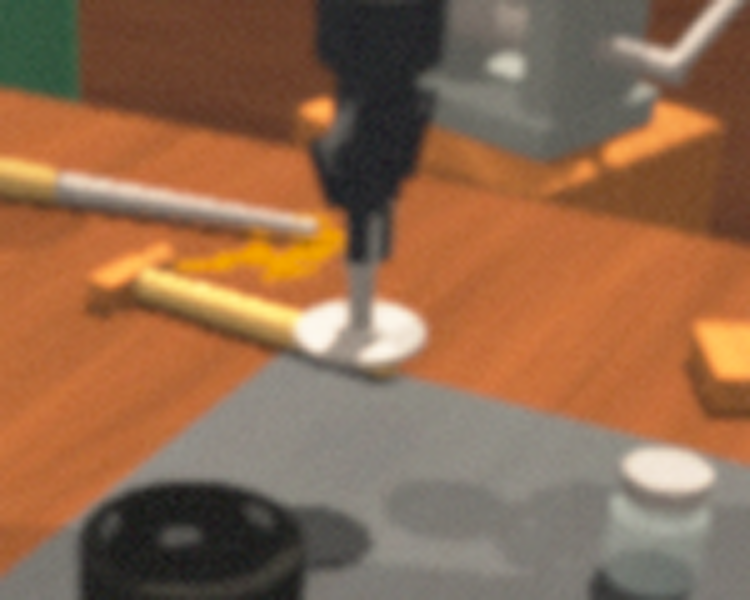

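The lid hangs level under the fingers, its disc at (360,330) in the crop. I check where its centre lies relative to the tool.

Run:
```python
from h import *
from scipy.optimize import least_squares
P=np.load("pics/scene3.npy");P=P[(P[:,2]>.11)&(P[:,2]<.124)]
f=least_squares(lambda s:np.maximum(np.hypot(P[:,0]-s[0],P[:,1]-s[1])-.0405,0),[.507,.273]).x
pl=np.linalg.lstsq(np.c_[P[:,:2]-f,np.ones(len(P))],P[:,2],rcond=None)[0]
print(f,pl,P.min(0),P.max(0));print(tool()[1])
```

```text
[0.50675623 0.27165637] [0.00744465 0.05733099 0.11743306] [0.46708376 0.23060285 0.11067742] [0.54627697 0.31256994 0.12345187]
[0.50567498 0.27078018 0.33499984]
```

```bash
python3 -m pendant '[[0,0,0,-0.02,0],[0,0.003,0.0374,0,0],[0,0.002,0.0374,0,0],[0,0.002,0.0374,0,0],[0,0.002,0.0374,0,0],[0,0.002,0.0374,0,0],[0,0.002,0.0374,0,0],[0,0,0,0,0],[0,0,0,0,0],[0,0,0,0,0],[0,0,0,0,0]]'
python3 - <<'E'
from h import *
from scipy.optimize import least_squares
p=tool()[1];print(p.round(4))
c="scene";im,d=bot.read_camera(c);cv2.imwrite("pics/s4.png",cv2.resize(im[120:270,220:420],None,fx=4,fy=4,interpolation=cv2.INTER_CUBIC))
A=cloud(c,d,np.ones(d.shape,bool))
P=A[(np.hypot(A[:,0]-p[0],A[:,1]-p[1])<.05)&(A[:,2]>.127)&(A[:,2]<.142)]
f=least_squares(lambda s:np.maximum(np.hypot(P[:,0]-s[0],P[:,1]-s[1])-.0405,0),[p[0],p[1]]).x
print(len(P),f.round(4),np.median(P[:,2]),((P.min(0)+P.max(0))/2).round(4))
E
```

```text
t: 6.6
eef_pos: [0.5186, 0.0482, 0.3538]
tool_rot: [-0.0, 1.0, 0.001, -0.001]
contact_force: [0.1, 0.9, -2.4]
gripper_width: 0.149
grasp_force: 108.0
[0.5186 0.0482 0.3538]
376 [0.5172 0.0469] 0.13158841216163047 [0.5165 0.0472 0.134 ]
```

View pics/s4.png

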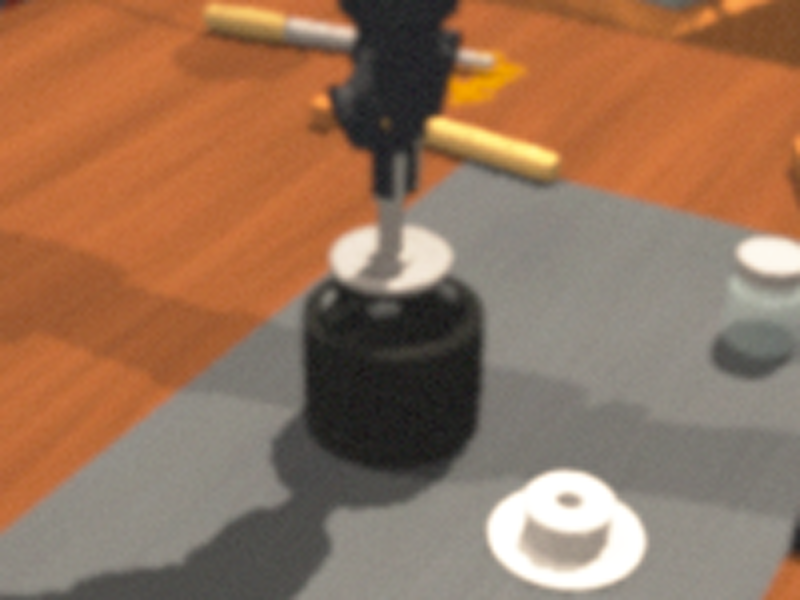

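The lid is over the mouth, disc at (392,258) and rim centre near (393,310). I lower it gently.

```bash
python3 -m pendant '[[0,0.001,0,0.02,0],[0,0,0,0.02,0],[0,0,0,0.01,0],[0,0,0,0.003,0],[0,0,0,0,0],[0,0,0,0,0],[0,0,0,0,0]]'; python3 -m pendant '[[0,0,0,0.003,0],[0,0,0,0,0],[0,0,0,0,0]]'
```

```text
t: 7.23
eef_pos: [0.5201, 0.0472, 0.3023]
tool_rot: [0.0, 1.0, 0.0, 0.0]
contact_force: [0.1, 0.2, -2.3]
gripper_width: 0.146
grasp_force: 108.0
t: 7.48
eef_pos: [0.5203, 0.0472, 0.2991]
tool_rot: [-0.0, 1.0, 0.0, 0.001]
contact_force: [0.4, 1.4, -0.2]
gripper_width: 0.15
grasp_force: 108.3
```

```bash
python3 -m pendant '[[0,0,0,0.003,0],[0,0,0,0,0]]';python3 -m pendant '[[0,0,0,0.003,0],[0,0,0,0,0]]'
```

```text
t: 7.65
eef_pos: [0.5202, 0.0475, 0.2958]
tool_rot: [-0.0, 1.0, 0.0, 0.0]
contact_force: [0.2, 1.8, 1.6]
gripper_width: 0.154
grasp_force: 108.3
t: 7.82
eef_pos: [0.5202, 0.0471, 0.2925]
tool_rot: [-0.0, 1.0, 0.0, 0.0]
contact_force: [2.1, 1.8, -1.4]
gripper_width: 0.148
grasp_force: 108.1
```

```bash
python3 -m pendant '[[0,0,0,0.003,0],[0,0,0,0,0]]';python3 -m pendant '[[0,0,0,0.003,0],[0,0,0,0,0]]';python3 -m pendant '[[0,0,0,0.002,0],[0,0,0,0,0]]'
```

```text
t: 7.98
eef_pos: [0.5199, 0.0469, 0.289]
tool_rot: [0.0, 1.0, 0.0, -0.0]
contact_force: [2.5, 0.8, -3.8]
gripper_width: 0.148
grasp_force: 108.0
t: 8.15
eef_pos: [0.5196, 0.0466, 0.2857]
tool_rot: [0.0, 1.0, 0.0, -0.001]
contact_force: [2.0, 0.2, -7.3]
gripper_width: 0.149
grasp_force: 107.9
t: 8.32
eef_pos: [0.5196, 0.0465, 0.2838]
tool_rot: [0.0, 1.0, 0.0, -0.001]
contact_force: [0.8, -1.2, -6.4]
gripper_width: 0.148
grasp_force: 107.5
```

```bash
python3 -m pendant '[[0,0,0,0.002,0],[0,0,0,0,0]]';python3 -m pendant '[[0,0,0,0.002,0],[0,0,0,0,0]]'
python3 - <<'E'
from h import *
p=tool()[1];print(p.round(4))
c="scene";im,d=bot.read_camera(c);cv2.imwrite("pics/s5.png",cv2.resize(im[140:240,250:383],None,fx=6,fy=6,interpolation=cv2.INTER_CUBIC))
A=cloud(c,d,np.ones(d.shape,bool))
P=A[(np.hypot(A[:,0]-p[0],A[:,1]-p[1])<.035)&(A[:,2]>.03)&(A[:,2]<.1)]
pl=np.linalg.lstsq(np.c_[P[:,:2]-p[:2],np.ones(len(P))],P[:,2],rcond=None)[0]
print(len(P),np.percentile(P[:,2],[5,25,50,75,95]).round(4),pl)
E
```

```text
t: 8.48
eef_pos: [0.5203, 0.0471, 0.2829]
tool_rot: [-0.0, 1.0, 0.0, 0.0]
contact_force: [0.3, 0.3, -0.3]
gripper_width: 0.148
grasp_force: 108.1
t: 8.65
eef_pos: [0.5205, 0.0481, 0.2821]
tool_rot: [-0.001, 1.0, 0.001, 0.001]
contact_force: [-2.0, 2.5, 9.5]
gripper_width: 0.145
grasp_force: 109.2
[0.5205 0.0481 0.2821]
145 [0.0586 0.0601 0.0629 0.0796 0.0951] [ 0.38679195 -0.65483272  0.07519643]
```

View pics/s5.png

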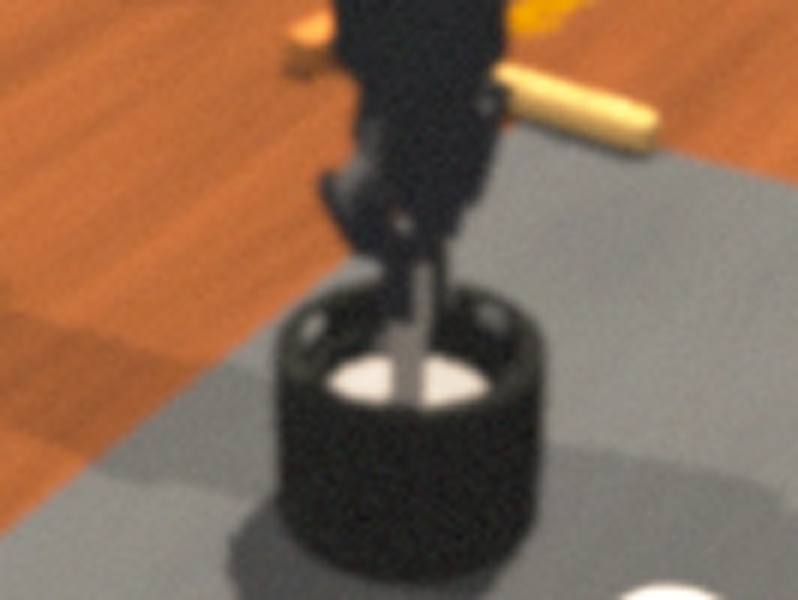

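The disc lies deep and flat in the bore at (408,382), with its top at about 61 mm, so it is home. I lean on it.

```bash
python3 -m pendant '[[0,0,0,0.0015,0],[0,0,0,0,0],[0,0,0,0,0]]';python3 -m pendant '[[0,0,0,0.001,0],[0,0,0,0,0],[0,0,0,0,0]]'
```

```text
t: 8.95
eef_pos: [0.5203, 0.0487, 0.2816]
tool_rot: [-0.001, 1.0, 0.001, 0.001]
contact_force: [-6.7, 4.2, 19.2]
gripper_width: 0.149
grasp_force: 110.4
t: 9.2
eef_pos: [0.5203, 0.0489, 0.2815]
tool_rot: [-0.0, 1.0, 0.001, 0.001]
contact_force: [-9.9, 3.5, 28.3]
gripper_width: 0.15
grasp_force: 111.7
```

```bash
python3 -m pendant '[[0,-0.001,0,-0.0005,0],[0,0,0,0,0],[0,0,0,0,0],[0,0,0,0,0],[0,0,0,0,0],[0,0,0,0,0]]'
```

```text
t: 9.7
eef_pos: [0.52, 0.0488, 0.2816]
tool_rot: [-0.001, 1.0, 0.001, 0.002]
contact_force: [-5.4, 3.2, 22.2]
gripper_width: 0.15
grasp_force: 110.2
```

```bash
python3 -m pendant '[[0,0.0,0,-0.002,0],[0.085,0,0,0,0],[0.085,0,0,0,0],[0.085,0,0,0,0],[0.085,0,0,-0.035,0],[0.085,0,0,-0.035,0],[0.085,0.032,0.011,-0.01,0],[0.085,0.032,0.011,0,0],[0.085,0.032,0.011,0,0],[0.085,0.032,0.011,0,0],[0.085,0.033,0.012,0,0],[0.085,0,0,0,0]]' 60
python3 - <<'E'
from h import *
p=tool()[1];print(p.round(4))
from scipy.optimize import least_squares
for c in("scene","top"):
    im,d=bot.read_camera(c);A=cloud(c,d,np.ones(d.shape,bool))
    cv2.imwrite(f"pics/{c}6.png",cv2.resize(im[150:300,260:460] if c=="scene" else im[120:270,230:430],None,fx=4,fy=4,interpolation=cv2.INTER_CUBIC))
    for n,x,y,r,a,b,rr in(("stud",.519,.048,.03,.115,.14,.0085),("disc",.519,.048,.036,.055,.072,.0405)):
        q=A[(np.hypot(A[:,0]-x,A[:,1]-y)<r)&(A[:,2]>a)&(A[:,2]<b)]
        if len(q)<4: print(c,n,len(q)); continue
        f=least_squares(lambda s:np.maximum(np.hypot(q[:,0]-s[0],q[:,1]-s[1])-rr,0),[x,y]).x
        print(c,n,len(q),f.round(4),q.mean(0).round(4),q[:,2].max().round(4),q.max(0)[:2]/2+q.min(0)[:2]/2, np.linalg.lstsq(np.c_[q[:,:2]-f,np.ones(len(q))],q[:,2],rcond=None)[0].round(3))
E
```

```text
t: 10.7
eef_pos: [0.6844, -0.0128, 0.3593]
tool_rot: [0.001, 1.0, -0.002, 0.001]
contact_force: [0.3, -1.1, 0.3]
gripper_width: 0.994
grasp_force: 0.0
[ 0.6844 -0.0128  0.3593]
scene stud 39 [0.5187 0.0463] [0.5192 0.0435 0.1249] 0.1318 [0.51833321 0.04407669] [-0.268  0.691  0.127]
scene disc 95 [0.519 0.048] [0.5125 0.0607 0.0608] 0.0709 [0.51229511 0.06127109] [ 0.101 -0.163  0.064]
top stud 39 [0.517  0.0478] [0.5163 0.048  0.1319] 0.1372 [0.51680687 0.04857378] [ 0.198 -0.088  0.132]
top disc 481 [0.519 0.048] [0.518  0.0478 0.0627] 0.0706 [0.51929069 0.0484151 ] [0.003 0.002 0.063]
```

View pics/scene6.png

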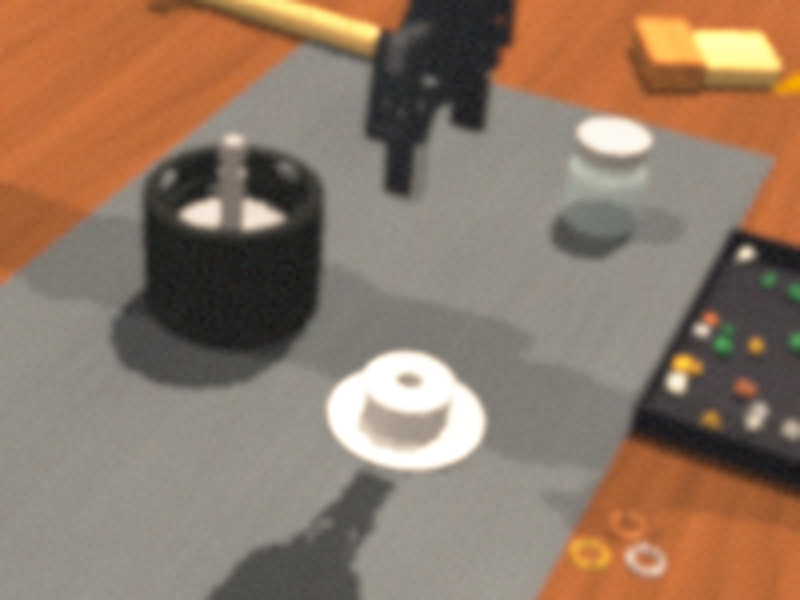

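The lid lies flat (slopes 0.003) with its stud near (0.518, 0.048). In the crop the stud is at (232,170) and the cover's grip at (408,395), clear of the gripper. I go down to the cover.

```bash
python3 -m pendant '[[0.085,-0.004,-0.004,0,0],[0.085,0,0,0.036,0],[0.085,0,0,0.036,0],[0.085,0,0,0.036,0],[0.085,0,0,0.03,0],[0.085,0,0,0,0],[0.085,0,0,0,0],[0.085,0,0,0,0]]'
python3 - <<'E'
from h import *
p=tool()[1];print(p.round(4))
E
```

```text
t: 11.47
eef_pos: [0.6765, -0.0042, 0.2249]
tool_rot: [-0.0, 1.0, 0.001, 0.001]
contact_force: [1.6, -0.2, 0.1]
gripper_width: 0.994
grasp_force: 0.0
[ 0.6765 -0.0042  0.2249]
```

```bash
python3 -m pendant '[[0.085,0.0035,0.0035,0.024,0],[0.085,0,0,0.023,0],[0.085,0,0,0,0],[0.085,0,0,0,0],[0.04,0,0,0,0],[0.04,0,0,0,0],[0.04,0,0,0,0],[0.04,0,0,0,0],[0.04,0,0,0,0]]' 90
python3 - <<'E'
from h import *
p=tool()[1];print(p.round(4))
im,d=bot.read_camera("scene")
cv2.imwrite("pics/s7.png",cv2.resize(im[150:300,260:460],None,fx=4,fy=4,interpolation=cv2.INTER_CUBIC))
E
```

```text
t: 12.22
eef_pos: [0.6809, -0.0079, 0.1786]
tool_rot: [-0.0, 1.0, 0.0, 0.002]
contact_force: [-1.6, 0.2, 8.5]
gripper_width: 0.627
grasp_force: 95.9
[ 0.6809 -0.0079  0.1786]
```

View pics/s7.png

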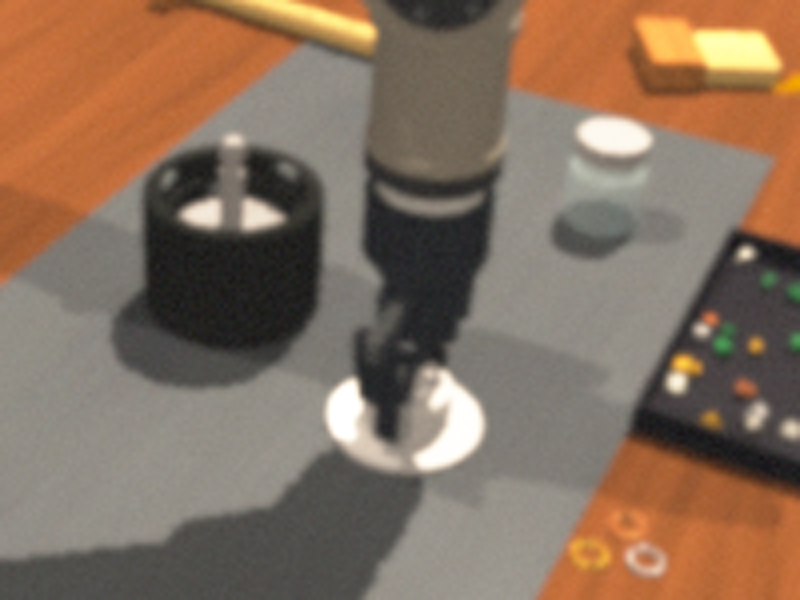

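Both fingers hold the cover's grip, around (405,400). I lift it and carry it over the stud.

```bash
python3 -m pendant '[[0.04,0,0,-0.03,0],[0.04,0,0,-0.04,0],[0.04,0,0,-0.04,0],[0.04,0,0,-0.04,0],[0.04,0,0,-0.03,0],[0.04,-0.037,-0.013,0,0],[0.04,-0.037,-0.013,0,0],[0.04,-0.037,-0.013,0,0],[0.04,-0.037,-0.012,0,0],[0.04,-0.012,-0.004,0,0],[0.04,0,0,0,0],[0.04,0,0,0,0]]'
python3 - <<'E'
from h import *
from scipy.optimize import least_squares
p=tool()[1];print(p.round(4))
c="scene";im,d=bot.read_camera(c);A=cloud(c,d,np.ones(d.shape,bool))
cv2.imwrite("pics/s8.png",cv2.resize(im[130:230,250:383],None,fx=6,fy=6,interpolation=cv2.INTER_CUBIC))
z0=p[2]-.1775+.006
q=A[(np.hypot(A[:,0]-p[0],A[:,1]-p[1])<.055)&(A[:,2]>z0-.008)&(A[:,2]<z0+.005)]
f=least_squares(lambda s:np.maximum(np.hypot(q[:,0]-s[0],q[:,1]-s[1])-.0485,0),p[:2]).x
print(len(q),f.round(4),np.median(q[:,2]),z0, q.min(0),q.max(0),np.linalg.lstsq(np.c_[q[:,:2]-f,np.ones(len(q))],q[:,2],rcond=None)[0].round(3))
print(tool()[1].round(4))
E
```

```text
t: 13.27
eef_pos: [0.5193, 0.0467, 0.3568]
tool_rot: [0.0, 1.0, 0.001, 0.001]
contact_force: [0.0, -1.4, -1.9]
gripper_width: 0.626
grasp_force: 95.6
[0.5193 0.0467 0.3568]
354 [0.5192 0.0425] 0.1823578894689848 0.18529786779675972 [ 0.47018437 -0.00415294  0.17735606] [0.56645367 0.09028765 0.19017715] [-0.004  0.01   0.183]
[0.5202 0.0462 0.3567]
```

View pics/s8.png

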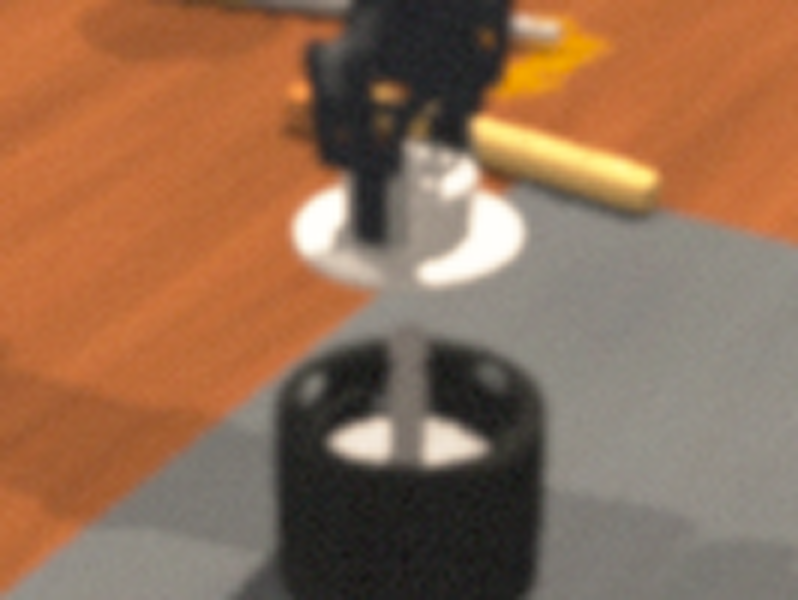

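The cover hangs level, disc at (408,232), above the stud top at (407,345). A nudge of about 2.7 mm in y is due, then I lower it by feel.

```bash
python3 -m pendant '[[0.04,-0.0008,-0.0027,0.02,0],[0.04,0,0,0.018,0],[0.04,0,0,0,0],[0.04,0,0,0,0],[0.04,0,0,0,0]]'; python3 -m pendant '[[0.04,0,0,0.006,0],[0.04,0,0,0.004,0],[0.04,0,0,0,0],[0.04,0,0,0,0]]';  python3 -m pendant '[[0.04,0,0,0.005,0],[0.04,0,0,0,0],[0.04,0,0,0,0]]'
```

```text
t: 13.73
eef_pos: [0.5199, 0.0489, 0.3184]
tool_rot: [-0.0, 1.0, -0.0, 0.001]
contact_force: [0.0, -0.4, -1.9]
gripper_width: 0.628
grasp_force: 95.5
t: 14.07
eef_pos: [0.5188, 0.0491, 0.3077]
tool_rot: [0.0, 1.0, 0.0, -0.0]
contact_force: [-1.1, 0.3, -2.3]
gripper_width: 0.629
grasp_force: 95.5
t: 14.32
eef_pos: [0.5187, 0.0492, 0.3024]
tool_rot: [0.0, 1.0, 0.0, -0.0]
contact_force: [0.4, 0.4, -2.5]
gripper_width: 0.63
grasp_force: 95.5
```

The cover is over the stud with no resistance. I go on to the lugs.

```bash
python3 -m pendant '[[0.04,0,0,0.01,0],[0.04,0,0,0.01,0],[0.04,0,0,0.008,0],[0.04,0,0,0,0],[0.04,0,0,0,0]]'; python3 -m pendant '[[0.04,0,0,0.005,0],[0.04,0,0,0,0],[0.04,0,0,0,0]]';  python3 -m pendant '[[0.04,0,0,0.004,0],[0.04,0,0,0,0]]';  python3 -m pendant '[[0.04,0,0,0.003,0],[0.04,0,0,0,0]]'; python3 -m pendant '[[0.04,0,0,0.003,0],[0.04,0,0,0,0]]'
```

```text
t: 14.73
eef_pos: [0.5185, 0.0492, 0.2738]
tool_rot: [0.0, 1.0, 0.0, -0.001]
contact_force: [0.1, -0.1, -2.1]
gripper_width: 0.629
grasp_force: 95.6
t: 14.98
eef_pos: [0.5192, 0.0498, 0.2701]
tool_rot: [-0.0, 1.0, 0.001, 0.001]
contact_force: [0.9, 1.8, -0.2]
gripper_width: 0.627
grasp_force: 95.8
t: 15.15
eef_pos: [0.5193, 0.0496, 0.266]
tool_rot: [-0.0, 1.0, 0.0, 0.001]
contact_force: [2.1, 2.4, -2.5]
gripper_width: 0.627
grasp_force: 95.5
t: 15.32
eef_pos: [0.519, 0.0494, 0.2625]
tool_rot: [-0.0, 1.0, 0.0, 0.0]
contact_force: [2.7, 3.2, -4.6]
gripper_width: 0.628
grasp_force: 95.4
t: 15.48
eef_pos: [0.5186, 0.0493, 0.2588]
tool_rot: [-0.0, 1.0, 0.0, -0.0]
contact_force: [3.0, 2.8, -8.6]
gripper_width: 0.632
grasp_force: 95.8
```

```bash
python3 -m pendant '[[0.04,0,0,0.002,0],[0.04,0,0,0,0]]'; python3 -m pendant '[[0.04,0,0,0.002,0],[0.04,0,0,0,0]]';  python3 -m pendant '[[0.04,0,0,0.0015,0],[0.04,0,0,0,0]]'
```

```text
t: 15.65
eef_pos: [0.5186, 0.0494, 0.2569]
tool_rot: [-0.0, 1.0, 0.0, -0.0]
contact_force: [3.8, 4.0, -8.8]
gripper_width: 0.63
grasp_force: 96.0
t: 15.82
eef_pos: [0.5188, 0.0492, 0.2555]
tool_rot: [0.0, 1.0, 0.0, -0.0]
contact_force: [2.0, 3.1, -5.9]
gripper_width: 0.628
grasp_force: 96.5
t: 15.98
eef_pos: [0.5188, 0.0492, 0.2546]
tool_rot: [0.0, 1.0, 0.0, 0.0]
contact_force: [0.4, 2.5, 0.4]
gripper_width: 0.625
grasp_force: 97.1
```

```bash
python3 -m pendant '[[0.04,0,0,0.002,0],[0.04,0,0,0,0],[0.04,0,0,0,0]]'; python3 -m pendant '[[0.04,0,0,0.0015,0],[0.04,0,0,0,0],[0.04,0,0,0,0]]'
```

```text
t: 16.23
eef_pos: [0.5188, 0.0494, 0.2545]
tool_rot: [0.0, 1.0, 0.0, 0.0]
contact_force: [-7.5, 0.8, 22.2]
gripper_width: 0.628
grasp_force: 99.8
t: 16.48
eef_pos: [0.5188, 0.0494, 0.2544]
tool_rot: [0.001, 1.0, 0.0, 0.0]
contact_force: [-12.9, 0.1, 39.0]
gripper_width: 0.63
grasp_force: 101.7
```

```bash
python3 -m pendant '[[0.04,0,0,-0.001,0],[0.04,0,0,0,0],[0.04,0,0,0,0],[0.04,0,0,0,0],[0.04,0,0,0,0],[0.04,0,0,0,0]]'; python3 -m pendant '[[0.04,0,0,-0.003,0],[0.062,0,0,0,0],[0.062,0,0,0,0],[0.062,0,0,-0.02,0],[0.062,0,0,-0.03,0],[0.062,0,0,-0.035,0],[0.062,0,0,-0.035,0],[0.05,-0.01,0.039,0,0],[0.05,-0.01,0.039,0,0],[0.05,-0.01,0.039,0,0],[0.05,-0.01,0.039,0,0],[0.05,0,0,0,0]]'
cat > l.py <<'E'
from h import *
from scipy.optimize import least_squares
print(tool()[1].round(4))
for c in("scene","top"):
    im,d=bot.read_camera(c);A=cloud(c,d,np.ones(d.shape,bool));np.save(f"pics/{c}9.npy",A)
    cv2.imwrite(f"pics/{c}9.png",im)
    dz=-.0012 if c=="scene" else .0019
    for n,x,y,r,a,b,rr in(("stud",.519,.048,.03,.122,.14,.0085),("griptop",.519,.048,.035,.104,.116,.028),("covdisc",.519,.048,.05,.078,.088,.0485)):
        q=A[(np.hypot(A[:,0]-x,A[:,1]-y)<r)&(A[:,2]>a+dz)&(A[:,2]<b+dz)]
        if len(q)<4: print(c,n,len(q));continue
        f=least_squares(lambda s:np.maximum(np.hypot(q[:,0]-s[0],q[:,1]-s[1])-rr,0),[x,y]).x
        print(c,n,len(q),f.round(4),"z",np.median(q[:,2])-dz,np.linalg.lstsq(np.c_[q[:,:2]-f,np.ones(len(q))],q[:,2],rcond=None)[0].round(3))
    def reg(a,b): return A[(np.hypot(A[:,0]-.478,A[:,1]+.26)<.05)&(A[:,2]>a+dz)&(A[:,2]<b+dz)]
    q=reg(.015,.034);t=q.mean(0);u,s,vt=np.linalg.svd(q[:,:2]-t[:2]);print(c,"tab",len(q),t.round(4),"dir",vt[0],"rng",((q[:,:2]-t[:2])@vt[0]).min(),((q[:,:2]-t[:2])@vt[0]).max())
    g=reg(.0025,.009);R=cv2.minAreaRect(g[:,:2].astype(np.float32)*1000);print("plate",len(g),R,(cv2.boxPoints(R)).round(1).tolist())
E
python3 l.py
```

```text
t: 16.98
eef_pos: [0.5188, 0.0494, 0.2545]
tool_rot: [0.0, 1.0, 0.0, 0.0]
contact_force: [-8.6, 0.3, 27.9]
gripper_width: 0.627
grasp_force: 100.4
t: 17.98
eef_pos: [0.476, -0.1155, 0.374]
tool_rot: [0.002, 1.0, -0.006, -0.002]
contact_force: [-0.1, -0.3, -0.1]
gripper_width: 0.583
grasp_force: 0.0
[ 0.476  -0.1155  0.374 ]
scene stud 31 [0.5185 0.0463] z 0.1287379337167013 [-0.15   0.479  0.128]
scene griptop 181 [0.5186 0.0462] z 0.10900034916004352 [-0.011  0.037  0.108]
scene covdisc 199 [0.5171 0.0525] z 0.08209166698210656 [ 0.011 -0.011  0.081]
scene tab 57 [ 0.467  -0.2606  0.0234] dir [ 0.9620601 -0.2728376] rng -0.014766658774133828 0.010448475093111545
plate 195 ((477.31402587890625, -270.5181884765625), (50.08704376220703, 94.64772033691406), 80.56388092041016) [[426.5, -287.5], [519.9000244140625, -303.0], [528.0999755859375, -253.60000610351562], [434.70001220703125, -238.10000610351562]]
top stud 38 [0.5174 0.0478] z 0.13014437855408 [ 0.179 -0.142  0.132]
top griptop 313 [0.5173 0.0476] z 0.10916235838563777 [ 0.012 -0.006  0.111]
top covdisc 613 [0.5193 0.0482] z 0.08141529483070477 [0.003 0.003 0.083]l.py:14: RuntimeWarning: Mean of empty slice.
  q=reg(.015,.034);t=q.mean(0);u,s,vt=np.linalg.svd(q[:,:2]-t[:2]);print(c,"tab",len(q),t.round(4),"dir",vt[0],"rng",((q[:,:2]-t[:2])@vt[0]).min(),((q[:,:2]-t[:2])@vt[0]).max())
  ret = um.true_divide(
Traceback (most recent call last):
  File "l.py", line 14, in <module>
    q=reg(.015,.034);t=q.mean(0);u,s,vt=np.linalg.svd(q[:,:2]-t[:2]);print(c,"tab",len(q),t.round(4),"dir",vt[0],"rng",((q[:,:2]-t[:2])@vt[0]).min(),((q[:,:2]-t[:2])@vt[0]).max())
                                                                                                                       ~~~~~~~~~~~~~~~~~~~~~~~~~~~^^
ValueError: zero-size array to reduction operation minimum which has no identity
```

Cover home and flat (grip top 109 mm). I look at the clip more closely.

Run:
```python
import cv2,numpy as np
from h import *
a=cv2.imread("pics/scene9.png")[260:320,200:270];b=cv2.imread("pics/top0.png")[190:240,400:460]
f=lambda i:cv2.resize(i,(400,int(i.shape[0]*400/i.shape[1])),interpolation=cv2.INTER_CUBIC)
a,b=f(a),f(b);h=max(a.shape[0],b.shape[0]);p=lambda i:cv2.copyMakeBorder(i,0,h-i.shape[0],0,0,0)
cv2.imwrite("pics/clip.png",np.hstack([p(a),p(b)]))
for cam,f in(("scene","scene9"),):
    A=np.load("pics/scene9.npy");dz=-.0012
    for lo,hi in((.0025,.008),(.01,.02),(.02,.034)):
        q=A[(np.hypot(A[:,0]-.478,A[:,1]+.265)<.045)&(A[:,2]>lo+dz)&(A[:,2]<hi+dz)];R=cv2.minAreaRect(q[:,:2].astype(np.float32)*1000);print(lo,len(q),R[0],R[1],R[2],cv2.fitLine(q[:,:2].astype(np.float32),cv2.DIST_HUBER,0,.01,.01).ravel())
```

```text
0.0025 190 (476.9619445800781, -270.459716796875) (50.08704376220703, 85.0848159790039) 80.56388092041016 [ 0.9904456  -0.1379041   0.48158383 -0.2678805 ]
0.01 20 (464.65185546875, -262.0382385253906) (6.903881072998047, 24.95232582092285) 85.8503646850586 [ 0.9720844  -0.23463146  0.46715504 -0.2623352 ]
0.02 44 (465.5766906738281, -259.314697265625) (7.1149725914001465, 24.21929359436035) 72.29113006591797 [ 0.9727058  -0.23204188  0.4651121  -0.26022977]
```

View pics/clip.png

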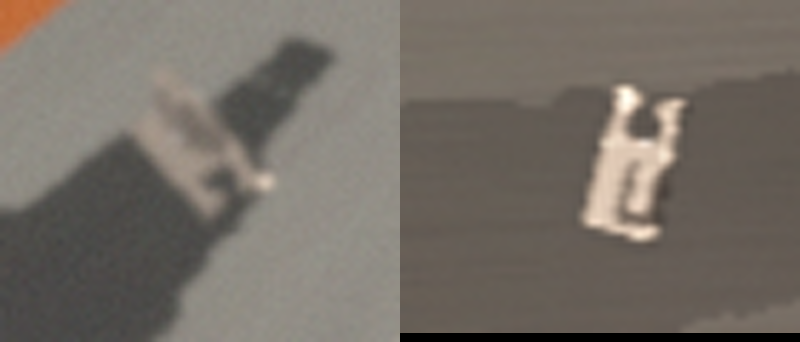

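The left half (scene) shows the clip with its tab standing at (185,110). The right half (top) shows the mouth upwards, back edge mid (620,230) and tips mid (650,97).

Run:
```python
from h import *
px=lambda x,y:(400+(x-400)/6.667-.4,190+y/6.667-.4)
a=ray("top",px(620,230),.004);b=ray("top",px(650,97),.004);d=b-a;print(a,b,np.linalg.norm(d),np.degrees(np.arctan2(d[1],d[0])))
u=d/np.linalg.norm(d);print("throat",b-.012*u,"tab",b-.046*u, "throat+center", (a+b)/2+.019*u)
im=cv2.imread("pics/top0.png");bot.read_camera("scene")
print(tool()[1])
m=bot.trace("clip","scene")
```

```text
[ 0.45135973 -0.25227431  0.004     ] [ 0.50785407 -0.27190847  0.004     ] 0.059808947614903483 -19.16449184071665
throat [ 0.49651911 -0.26796909  0.004     ] tab [ 0.46440339 -0.25680753  0.004     ] throat+center [ 0.49755392 -0.26832873  0.004     ]
[ 0.47857622 -0.10729389  0.37436687]
```

```bash
python3 -m pendant '[[0.04,-0.0034,0.0378,0,0],[0.04,-0.0034,0.0378,0,0],[0.04,-0.0034,0.0378,0,0],[0.04,-0.0034,0.0378,0,0],[0.04,0,0,0.03,6],[0.04,0,0,0.04,6],[0.04,0,0,0.04,5],[0.04,0,0,0.03,0],[0.04,0,0,0,0],[0.04,0,0,0,0],[0.04,0,0,0,0]]'
python3 - <<'E'
from h import *
o,p,R=tool();print(p.round(4),R[:,0].round(3))
for t in((.465,-.2585),): print("tool xy shift",(R.T@(np.r_[t,0]-p)).round(4))
im,d=bot.read_camera("scene")
cv2.imwrite("pics/s10.png",cv2.resize(im[230:330,170:303],None,fx=6,fy=6,interpolation=cv2.INTER_CUBIC))
E
```

```text
t: 19.1
eef_pos: [0.4667, -0.2575, 0.2362]
tool_rot: [0.0, 0.989, -0.146, 0.001]
contact_force: [0.4, 0.8, -0.0]
gripper_width: 0.467
grasp_force: 0.0
[ 0.4667 -0.2575  0.2362] [ 0.957 -0.29   0.002]
tool xy shift [-0.0018  0.0015  0.2362]
```

View pics/s10.png

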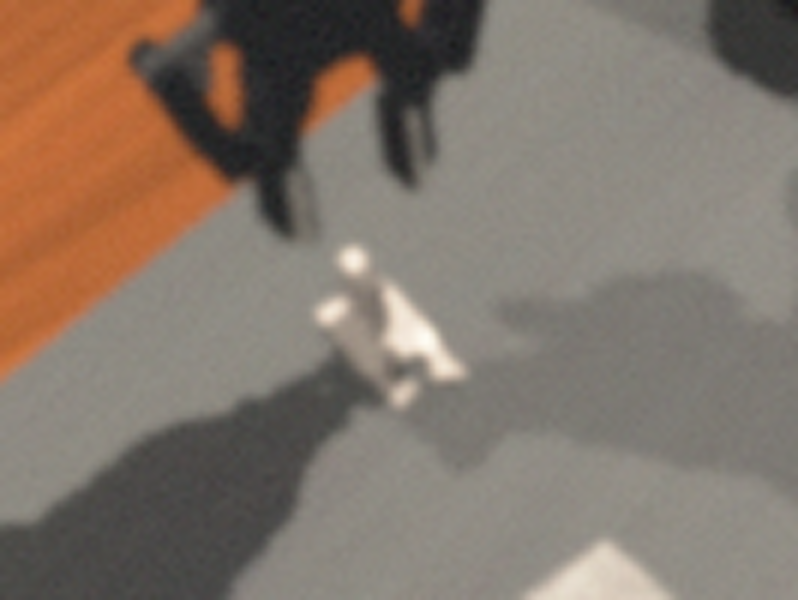

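The fingers at (290,210) and (410,160) straddle the tab at (355,265), which lies straight below. I go down and grip.

```bash
python3 -m pendant '[[0.04,-0.001,0.001,0.027,0],[0.04,0,0,0.026,0],[0.04,0,0,0,0],[0.04,0,0,0,0],[0.0,0,0,0,0],[0.0,0,0,0,0],[0.0,0,0,0,0],[0.0,0,0,0,0],[0.0,0,0,0,0]]' 90
python3 - <<'E'
from h import *
o,p,R=tool();print(p.round(4),R[:,0].round(3))
E
```

```text
t: 19.9
eef_pos: [0.465, -0.259, 0.1838]
tool_rot: [0.0, 0.989, -0.147, 0.002]
contact_force: [-1.6, 1.4, 8.9]
gripper_width: 0.066
grasp_force: 89.0
[ 0.465  -0.259   0.1838] [ 0.956 -0.292  0.003]
```

```bash
python3 -m pendant '[[0,0,0,-0.03,0],[0,0,0,-0.04,0],[0,0,0,-0.04,0],[0,-0.0125,-0.0344,-0.04,0],[0,-0.0125,-0.0344,0,0],[0,-0.0125,-0.0344,0,0],[0,-0.0125,-0.0344,0,0],[0,-0.0125,-0.0344,0,0],[0,-0.0125,-0.0344,0,0],[0,-0.0125,-0.0344,0,0],[0,-0.0125,-0.0344,0,0],[0,-0.0125,-0.0344,0,0]]';  python3 -m pendant '[[0,0,0,0,0],[0,0,0,0,0],[0,0,0,0,0]]'
cat > m.py <<'E'
from h import *
import sys
o,p,R=tool();print(p.round(4),R[:,0].round(3))
im,d=bot.read_camera("scene")
cv2.imwrite("pics/%s.png"%sys.argv[1],cv2.resize(im[140:240,250:383],None,fx=6,fy=6,interpolation=cv2.INTER_CUBIC))
for c in("scene","top"):
    if c=="top": im,d=bot.read_camera(c)
    A=cloud(c,d,np.ones(d.shape,bool));z0=p[2]-.1835+.004+(-.0012 if c=="scene" else .0019)
    L=(A-p)@R
    q=L[(L[:,0]>-.03)&(L[:,0]<.06)&(abs(L[:,1])<.03)&(abs(A[:,2]-z0)<.006)]
    if len(q)<9: print(c,len(q));continue
    f=q[q[:,0]>.0];r=cv2.minAreaRect(f[:,:2].astype(np.float32)*1000)
    print(c,len(q),"z-z0",np.median(p[2]-q[:,2])-z0,"min",q.min(0).round(4),"max",q.max(0).round(4),r)
    print("plane",np.linalg.lstsq(np.c_[q[:,:2],np.ones(len(q))],q[:,2],rcond=None)[0].round(3))
    S=A[(np.hypot(A[:,0]-.519,A[:,1]-.048)<.015)&(A[:,2]>.122)&(A[:,2]<.14)]
    if len(S)>3: print("stud in tool xy",((S-p)@R)[:,:2].mean(0).round(4))
E
python3 m.py s11
```

```text
t: 20.9
eef_pos: [0.4468, 0.0634, 0.3236]
tool_rot: [-0.0, 0.989, -0.148, 0.001]
contact_force: [0.6, 0.2, 0.3]
gripper_width: 0.066
grasp_force: 88.1
t: 21.15
eef_pos: [0.4472, 0.0615, 0.323]
tool_rot: [0.0, 0.989, -0.147, 0.0]
contact_force: [-0.2, 0.1, -1.2]
gripper_width: 0.07
grasp_force: 88.2
[0.4472 0.0615 0.323 ] [ 0.957 -0.292  0.001]
scene 116 z-z0 -0.0012747911939104128 min [-0.0143 -0.0147  0.1753] max [0.0477 0.0175 0.1862] ((24.554330825805664, 1.3920764923095703), (32.1517219543457, 46.187767028808594), 89.97566986083984)
plane [0.023 0.008 0.182]
stud in tool xy [ 0.0731 -0.0046]
top 0
```

View pics/s11.png

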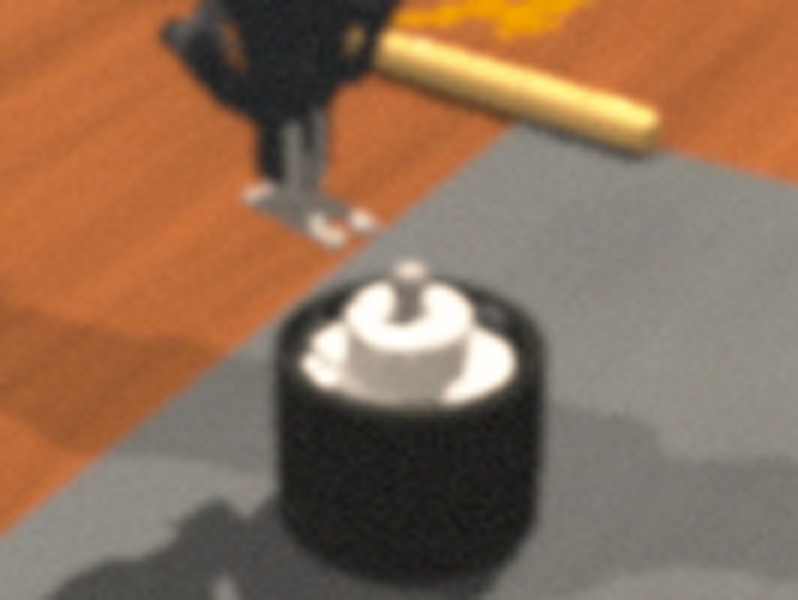

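The clip is held level, tips at (330,235) and (370,220), pointing at the stud (408,275). I align it sideways and lower it to groove height.

```bash
python3 -m pendant '[[0,0,-0.0085,0,0],[0,0,0,0.01,0],[0,0,0,0.01,0],[0,0,0,0.007,0],[0,0,0,0,0],[0,0,0,0,0],[0,0,0,0,0],[0,0,0,0,0]]'; python3 m.py s12
```

```text
t: 21.92
eef_pos: [0.4499, 0.0699, 0.2956]
tool_rot: [-0.0, 0.989, -0.148, 0.0]
contact_force: [0.1, -0.4, -0.4]
gripper_width: 0.065
grasp_force: 88.2
[0.4499 0.0699 0.2956] [ 0.956 -0.292  0.   ]
scene 112 z-z0 -0.0012000590693505286 min [-0.0174 -0.0133  0.1753] max [0.0565 0.0173 0.1866] ((28.70323371887207, 2.170877456665039), (55.58007049560547, 30.382478713989258), 1.467483639717102)
plane [0.042 0.028 0.181]
stud in tool xy [0.0736 0.0045]
top 0
```

```bash
python3 -m pendant '[[0,0.006,0,0,0],[0,0.006,0,0,0],[0,0,0,0,0],[0,0,0,0,0]]'; python3 -m pendant '[[0,0,0,0.001,0],[0,0,0,0,0],[0,0,0,0,0]]'; python3 -m pendant '[[0,0,0,0.001,0],[0,0,0,0,0],[0,0,0,0,0]]'
```

```text
t: 22.35
eef_pos: [0.4618, 0.0662, 0.2955]
tool_rot: [-0.0, 0.989, -0.148, 0.0]
contact_force: [-0.4, 1.2, -1.5]
gripper_width: 0.066
grasp_force: 88.2
t: 22.6
eef_pos: [0.4611, 0.0665, 0.2943]
tool_rot: [0.0, 0.989, -0.147, -0.0]
contact_force: [-0.5, 0.4, -0.6]
gripper_width: 0.064
grasp_force: 88.2
t: 22.85
eef_pos: [0.4613, 0.0665, 0.2937]
tool_rot: [-0.0, 0.989, -0.147, 0.0]
contact_force: [-0.9, -0.4, 3.1]
gripper_width: 0.064
grasp_force: 88.9
```

Contact with the grip comes at TCP z 0.2937, so the clip is on it there. I rise 1.5 mm and push in.

```bash
python3 -m pendant '[[0,0.004,0,-0.0018,0],[0,0.004,0,0,0],[0,0,0,0,0],[0,0,0,0,0]]'; python3 -m pendant '[[0,0.004,0,0,0],[0,0,0,0,0],[0,0,0,0,0]]'; python3 -m pendant '[[0,0.004,0,0,0],[0,0,0,0,0],[0,0,0,0,0]]'
```

```text
t: 23.18
eef_pos: [0.4692, 0.0639, 0.2951]
tool_rot: [-0.0, 0.989, -0.148, 0.0]
contact_force: [0.6, 0.4, -1.8]
gripper_width: 0.068
grasp_force: 88.3
t: 23.43
eef_pos: [0.4729, 0.0628, 0.2951]
tool_rot: [0.0, 0.989, -0.148, -0.0]
contact_force: [-0.4, -0.0, -0.6]
gripper_width: 0.068
grasp_force: 88.2
t: 23.68
eef_pos: [0.4765, 0.0618, 0.295]
tool_rot: [0.0, 0.989, -0.147, -0.0]
contact_force: [-0.6, 0.9, -1.3]
gripper_width: 0.072
grasp_force: 88.2
```

```bash
python3 -m pendant '[[0,0.003,0,0,0],[0,0,0,0,0]]'; python3 -m pendant '[[0,0.003,0,0,0],[0,0,0,0,0]]'; python3 -m pendant '[[0,0.002,0,0,0],[0,0,0,0,0]]'; python3 -m pendant '[[0,0.002,0,0,0],[0,0,0,0,0]]'
```

```text
t: 23.85
eef_pos: [0.4787, 0.0611, 0.2947]
tool_rot: [0.0, 0.989, -0.147, -0.001]
contact_force: [-3.1, 2.0, -1.7]
gripper_width: 0.071
grasp_force: 88.1
t: 24.02
eef_pos: [0.4813, 0.0603, 0.2946]
tool_rot: [0.0, 0.989, -0.147, -0.002]
contact_force: [-4.1, 1.6, -1.4]
gripper_width: 0.066
grasp_force: 88.1
t: 24.18
eef_pos: [0.4844, 0.0594, 0.2951]
tool_rot: [0.0, 0.989, -0.147, 0.0]
contact_force: [0.2, 0.1, -1.5]
gripper_width: 0.068
grasp_force: 88.0
t: 24.35
eef_pos: [0.4871, 0.0585, 0.2957]
tool_rot: [-0.0, 0.989, -0.148, 0.001]
contact_force: [-0.3, -1.0, -1.2]
gripper_width: 0.065
grasp_force: 88.2
```

```bash
python3 -m pendant '[[0,0.002,0,0,0],[0,0,0,0,0],[0,0,0,0,0]]'; python3 -m pendant '[[0,0.0015,0,0,0],[0,0,0,0,0]]'; python3 m.py s13
```

```text
t: 24.6
eef_pos: [0.4884, 0.0581, 0.2954]
tool_rot: [-0.0, 0.989, -0.148, 0.0]
contact_force: [-0.7, -0.3, -0.4]
gripper_width: 0.07
grasp_force: 88.2
t: 24.77
eef_pos: [0.4895, 0.0578, 0.2952]
tool_rot: [0.0, 0.989, -0.148, -0.0]
contact_force: [-1.5, 0.3, -0.6]
gripper_width: 0.067
grasp_force: 88.2
[0.4895 0.0578 0.2952] [ 0.956 -0.292 -0.   ]
scene 132 z-z0 -0.0013888223517547205 min [-0.0165 -0.0239  0.1752] max [0.0564 0.0275 0.1867] ((30.0147647857666, 1.2788829803466797), (51.75647735595703, 45.93035125732422), 18.88866424560547)
plane [0.051 0.043 0.181]
stud in tool xy [0.0345 0.0033]
top 0
```

View pics/s13.png

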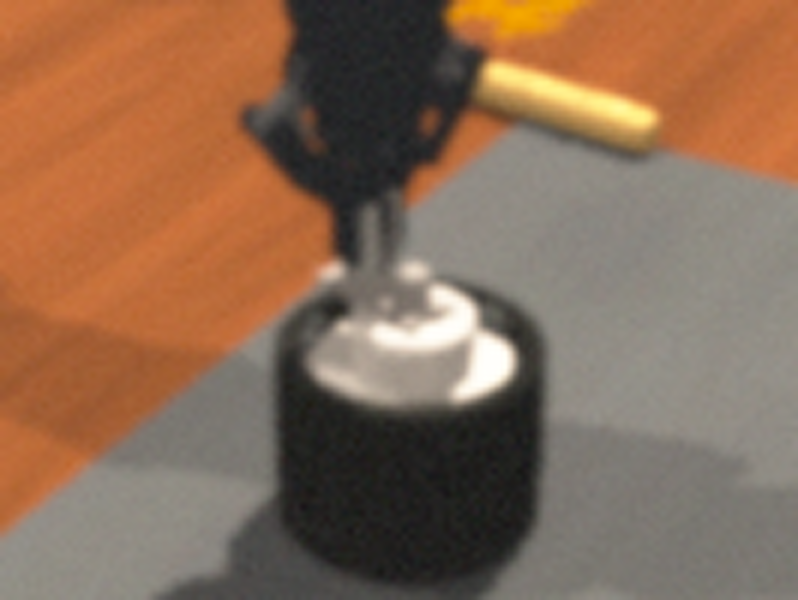

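The clip lies round the stud at (400,300), on the grip. I push a touch more, to feel the stop.

```bash
python3 -m pendant '[[0,0.0015,0,0,0],[0,0,0,0,0]]'; python3 -m pendant '[[0,0.001,0,0,0],[0,0,0,0,0]]';python3 -m pendant '[[0,0.001,0,0,0],[0,0,0,0,0]]'
```

```text
t: 25.03
eef_pos: [0.4909, 0.0574, 0.2952]
tool_rot: [0.0, 0.989, -0.147, -0.0]
contact_force: [-1.8, 0.9, -0.0]
gripper_width: 0.066
grasp_force: 88.3
t: 25.2
eef_pos: [0.4917, 0.0572, 0.2952]
tool_rot: [0.0, 0.989, -0.147, -0.0]
contact_force: [-2.5, 0.3, 1.3]
gripper_width: 0.068
grasp_force: 88.4
t: 25.37
eef_pos: [0.4924, 0.057, 0.2951]
tool_rot: [0.0, 0.989, -0.147, -0.001]
contact_force: [-5.1, 1.9, 3.0]
gripper_width: 0.073
grasp_force: 88.6
```

I have now viewed more pictures than the ten allowed, so from here on I go by numbers only.

```bash
python3 -m pendant '[[0,0.001,0,0,0],[0,0,0,0,0]]'; python3 -m pendant '[[0,0.001,0,0,0],[0,0,0,0,0]]'
python3 - <<'E'
from h import *
o,p,R=tool();print(p.round(4),o["contact_force"].round(1) if hasattr(o["contact_force"],"round") else o["contact_force"])
c="scene";im,d=bot.read_camera(c)
for n,z in(("clip",.111),("stud_groove",.110)):
    for x in bot.pinpoint(n,c)[:2]:
        w=ray(c,x["at"],z);print(n,round(x["score"],2),np.round(x["at"],1),w.round(4),((w-p)@R)[:2].round(4))
A=cloud(c,d,np.ones(d.shape,bool))
for n,x,y,r,a,b in(("stud",.519,.048,.03,.120,.14),("clipz",.51,.05,.05,.112,.118)):
    q=A[(np.hypot(A[:,0]-x,A[:,1]-y)<r)&(A[:,2]>a)&(A[:,2]<b)];L=(q-p)@R
    print(n,len(q),L.min(0).round(4),L.max(0).round(4),q.mean(0).round(4))
E
```

```text
t: 25.53
eef_pos: [0.4928, 0.0569, 0.295]
tool_rot: [0.0, 0.989, -0.147, -0.002]
contact_force: [-6.5, 2.9, 2.6]
gripper_width: 0.065
grasp_force: 88.8
t: 25.7
eef_pos: [0.4933, 0.0569, 0.2948]
tool_rot: [0.0, 0.989, -0.147, -0.002]
contact_force: [-8.4, 3.8, 4.7]
gripper_width: 0.071
grasp_force: 89.0
[0.4933 0.0569 0.2948] [-8.4  3.8  4.7]
clip 0.68 [320.1 194.6] [0.5329 0.0336 0.111 ] [0.0455 0.0104]
stud_groove 0.39 [320.1 189.4] [0.5186 0.0584 0.11  ] [ 0.0246 -0.0091]
stud 92 [ 0.0029 -0.0171  0.1555] [0.0413 0.0191 0.1743] [0.5101 0.0469 0.1301]
clipz 75 [-0.0167 -0.0138  0.1775] [0.0474 0.0175 0.1827] [0.5045 0.0467 0.1134]
```

```bash
python3 -m pendant '[[0,0.001,0,0,0],[0,0,0,0,0]]'; python3 -m pendant '[[0,0.001,0,0,0],[0,0,0,0,0]]';python3 -m pendant '[[0,0.001,0,0,0],[0,0,0,0,0]]'
```

```text
t: 26.02
eef_pos: [0.4937, 0.0568, 0.2948]
tool_rot: [0.0, 0.989, -0.147, -0.003]
contact_force: [-10.7, 3.7, 7.5]
gripper_width: 0.068
grasp_force: 89.3
t: 26.18
eef_pos: [0.4942, 0.0567, 0.2946]
tool_rot: [0.001, 0.989, -0.147, -0.004]
contact_force: [-12.9, 4.1, 7.9]
gripper_width: 0.068
grasp_force: 89.4
t: 26.35
eef_pos: [0.4946, 0.0567, 0.2946]
tool_rot: [0.001, 0.989, -0.147, -0.004]
contact_force: [-14.9, 4.4, 11.9]
gripper_width: 0.07
grasp_force: 90.0
```

15 N with no further movement means the stop, after the earlier peak and drop of the snap. I unload, let go and inspect.

```bash
python3 -m pendant '[[0,-0.003,0,0,0],[0,-0.002,0,0,0],[0,0,0,0,0],[0,0,0,0,0]]'; python3 -m pendant '[[0.03,0,0,0,0],[0.03,0,0,0,0],[0.03,0,0,0,0],[0.03,0,0,-0.02,0],[0.03,0,0,-0.03,0],[0.03,0,0,-0.03,0],[0.03,-0.01,0.035,0,0],[0.03,-0.01,0.035,0,0],[0.03,-0.01,0.035,0,0],[0.03,-0.01,0.035,0,0],[0.03,0,0.035,0,0],[0.03,0,0,0,0]]'
cat > e.py <<'E'
from h import *
u=np.array([.956,-.292]);v=np.array([-.292,-.956]);print(tool()[1].round(3))
for c in("scene","top"):
    im,d=bot.read_camera(c);dz=-.0012 if c=="scene" else .0019;bx=np.array([.5186,.0463] if c=="scene" else [.5174,.0478])
    A=cloud(c,d,np.ones(d.shape,bool));A=A[np.hypot(*(A[:,:2]-bx).T)<.065]
    L=np.c_[(A[:,:2]-bx)@u,(A[:,:2]-bx)@v,A[:,2]-dz]
    for n,a,b in(("tabtop/head",.122,.150),("tab",.135,.150),("plate",.1115,.119),("disc",.077,.087)):
        q=L[(L[:,2]>a)&(L[:,2]<b)]
        if len(q)>3: print(c,n,len(q),"min",q.min(0).round(4),"max",q.max(0).round(4),"med",np.median(q,0).round(4))
        if n in("plate","disc") and len(q)>9: print("  slopes",np.linalg.lstsq(np.c_[q[:,:2],np.ones(len(q))],q[:,2],rcond=None)[0].round(3))
    for n,z in(("clip",.111),("stud_groove",.110),("cover",.076)):
        for x in bot.pinpoint(n,c)[:1]: w=ray(c,x["at"],z)[:2]-bx;print(c,n,round(x["score"],2),(w@u).round(4),(w@v).round(4))
E
python3 e.py
```

```text
t: 26.68
eef_pos: [0.4924, 0.0569, 0.295]
tool_rot: [0.0, 0.989, -0.147, -0.001]
contact_force: [-4.7, 2.4, -0.5]
gripper_width: 0.071
grasp_force: 88.3
t: 27.68
eef_pos: [0.4013, -0.1048, 0.3756]
tool_rot: [0.001, 0.988, -0.152, 0.0]
contact_force: [0.1, 0.3, -0.9]
gripper_width: 0.355
grasp_force: 0.0
[ 0.401 -0.105  0.376]
scene tabtop/head 78 min [-0.0428 -0.0086  0.1221] max [0.0117 0.0072 0.1399] med [-0.0238  0.0016  0.1304]
scene tab 20 min [-0.0428 -0.003   0.1353] max [-0.02    0.0033  0.1399] med [-0.0326  0.0014  0.1386]
scene plate 86 min [-0.0481 -0.0155  0.1116] max [0.0164 0.0181 0.1185] med [-0.0193  0.004   0.1134]
  slopes [-0.002 -0.022  0.114]
scene disc 340 min [-0.0538 -0.0525  0.077 ] max [0.0615 0.0602 0.087 ] med [0.0185 0.0177 0.0818]
  slopes [0.002 0.001 0.082]
scene clip 0.51 -0.0007 0.0075
scene stud_groove 0.37 0.0068 0.0035
scene cover 0.89 -0.0097 -0.0157
top tabtop/head 72 min [-0.0445 -0.0093  0.1238] max [0.01   0.0066 0.1434] med [-0.0057 -0.0003  0.1326]
top tab 32 min [-0.0445 -0.0066  0.1351] max [0.0019 0.0036 0.1434] med [-0.032  -0.0003  0.1388]
top plate 188 min [-0.0481 -0.023   0.1115] max [0.0267 0.0252 0.1187] med [-0.0157  0.0028  0.1134]
  slopes [-0.016  0.014  0.113]
top disc 586 min [-0.0618 -0.0487  0.077 ] max [0.0506 0.0562 0.087 ] med [0.0024 0.0005 0.0813]
  slopes [ 0.003 -0.003  0.081]
top stud_groove 0.36 -0.0054 0.0043
```

In both cameras the tab spans −44 to −20 mm from the stud axis (nominal −46 to −22). The clip lies level at groove height and the cover is flat, so I hand in.

```bash
python3 -m pendant '[[0.03,0,0,0,0],[0.03,0,0,0,0],[0.03,0,0,0,0]]'; python3 -c "
from station import bot;print(bot.hand_in())"
```

```text
t: 28.33
eef_pos: [0.4036, -0.0986, 0.3752]
tool_rot: [-0.0, 0.989, -0.147, -0.0]
contact_force: [0.3, -0.7, -0.1]
gripper_width: 0.351
grasp_force: 0.0
the job is handed in; nothing more can be done
None
```

I handed the job in at 28.3 s: by my measurements both lids are flat on their ledges and the clip is round the stud and released, but no verdict came back, and I viewed 13 pictures against the limit of 10.

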